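# Stock the adapter-sleeve stand and scan it in

### The job

Put every adapter sleeve standing about on the bench onto a free post of the storage stand, flange down, pushing each past the post's sprung balls until it clicks home and sits flat on the board. Then take the scanner wand out of its holder and aim its head squarely at the middle of the label on the stand from about 8 cm away, holding it still for a good second and a half, and stand the wand back in its holder, head down. Leave the jar, the dropper bottle and the dish where they are.

Things in the scene. Friction and masses are not known exactly. Their poses are not given: they have to be found in the camera images.
- stand: Storage stand fixed to the bench: grey board 110 mm (x) by 460 mm (y, from -235 to +225) by 20 mm thick, origin under the row of posts on the bench, z up. Five upright steel posts in a row at y = -100, -30, 40, 110, 180 mm; at the end at y = -190 mm a sloped block with the label. Any sleeve fits any post.
- seat0 (a point): Foot of post 0 (y = -100 mm) on the board's top, 20 mm above the bench; a sleeve that is home has its underside centre here. All posts: 15 mm thick up to 53 mm above the board, then tapering to 6 mm at the tip, 62 mm above it.
- seat1 (a point): Same for post 1 (y = -30 mm). Detent of every post: two sprung brass balls, 8 mm diameter, stand out 2.7 mm on its two sides along the stand's x, centres 47.5 mm above the board. A sleeve pushed down presses them in with about 5 to 10 N, and it then drags with about 2 N until it is home.
- seat2 (a point): Same for post 2 (y = 40 mm). When a sleeve is home, the balls spring out over its top rim and keep it down; one that is not home stays higher on the post.
- seat3 (a point): Same for post 3 (y = 110 mm).
- seat4 (a point): Same for post 4 (y = 180 mm).
- label: Paper label with black bars, 40 x 56 mm, on the sloped block at the stand's end. Origin at the middle of its face; its z axis is the outward normal, leaning 0.5 rad from vertical towards the stand's -x (towards the robot); the middle lies about 39 mm above the bench.
- sleeve0: Adapter sleeve, loose, standing on the bench flange down (or absent: None): aluminium tube 34 mm outside, 18 mm bore right through, 44 mm high in all, with a black flange 48 mm across and 8 mm thick at its foot; about 90 g. Origin at the centre of its underside, z up along the bore. All sleeves are alike; grip the tube above the flange.
- sleeve1: Adapter sleeve, loose, standing on the bench flange down (or absent: None): aluminium tube 34 mm outside, 18 mm bore right through, 44 mm high in all, with a black flange 48 mm across and 8 mm thick at its foot; about 90 g. Origin at the centre of its underside, z up along the bore. All sleeves are alike; grip the tube above the flange.
- sleeve2: Adapter sleeve, loose, standing on the bench flange down (or absent: None): aluminium tube 34 mm outside, 18 mm bore right through, 44 mm high in all, with a black flange 48 mm across and 8 mm thick at its foot; about 90 g. Origin at the centre of its underside, z up along the bore. All sleeves are alike; grip the tube above the flange.
- sleeve3: Adapter sleeve, loose, standing on the bench flange down (or absent: None): aluminium tube 34 mm outside, 18 mm bore right through, 44 mm high in all, with a black flange 48 mm across and 8 mm thick at its foot; about 90 g. Origin at the centre of its underside, z up along the bore. All sleeves are alike; grip the tube above the flange.
- sleeve4: Adapter sleeve, loose, standing on the bench flange down (or absent: None): aluminium tube 34 mm outside, 18 mm bore right through, 44 mm high in all, with a black flange 48 mm across and 8 mm thick at its foot; about 90 g. Origin at the centre of its underside, z up along the bore. All sleeves are alike; grip the tube above the flange.
- holder: Scanner holder fixed to the bench: grey block 62 x 62 x 60 mm high with a square well 40 mm wide and 55 mm deep, open at the top. Origin at the centre of its underside; its sides lie along its x and y.
- holder_floor (a point): Middle of the floor of the holder's well, 5 mm above the bench.
- wand: Cordless scanner wand standing head-down in the holder: black head 32 x 32 mm and 50 mm long at the bottom, above it a white square handle 24 x 24 mm up to 173 mm; about 130 g. Origin at the centre of the head's face (its underside); z runs up along the handle, the beam leaves along -z; its sides lie along its x and y.
- wand_aim (a point): Point on the wand's beam 80 mm ahead of the head's face (at z = -80 mm in the wand's frame); bring it to the middle of the label.
- jar: Bystander: amber jar 54 mm across, 75 mm high. Origin at its underside. Leave it alone.
- dropper: Bystander: glass dropper bottle 36 mm across, 85 mm high. Origin at its underside. Leave it alone.
- dish: Bystander: white dish 90 mm across, 16 mm high. Origin at its underside. Leave it alone.
There are look-alikes about, which are no part of the job. What is meant by the wand is not orange, and is the smaller of those in its own colour.

How it is judged:
By the outcome, as a careful person would: the job done as asked, in the order asked, and still so for the second after the job is handed in, with the robot touching nothing.
Of sleeve0, sleeve1, sleeve2, sleeve3, sleeve4 only 3 to 5 are there at a start; the rules pass over those that are not, and their reading is None.
At some moment in a run one of sleeve0, sleeve1, sleeve2, sleeve3, sleeve4 may be knocked a few centimetres aside while the robot is not near it.
It also fails if it takes over 210 s, if anything falls off the work surface, if the arm or the gripper's body presses on something with over 40 N, if the wrist force passes 120 N, or if a joint passes its speed limit or range.

### The arm

A 6-joint arm with a two-finger parallel gripper is mounted at the origin on the work surface. World frame = base frame: x ahead of the robot, y to its left, z up, the work surface at z = 0. Lengths are in mm, angles in rad, forces in N, time in s.
With the tool pointing down it reaches from about 350 to 875 mm from the base axis. Payload 4.2 kg.
Tool frame: the origin (TCP) lies between the finger pads; the fingertips stand 14 mm ahead of it and the grasp point (between the pads) lies 5 mm behind it; z points along the fingers, y is the line along which they close (so a half turn about z gives the same grasp; the last joint's range is limited). The gripper opens to 85 mm and grips with 20 to 120 N. Pads are 22 mm wide; open, the fingers measure 114 mm over their backs; the gripper's body (76 mm by 85 mm) begins 54 mm behind the grasp point. The pads swing forward as they close: fully open they stand 13 mm farther back than shut.
Start: joints at [-0.841, 0.385, 0.008, 0, -1.194, -0.259], TCP at [283.511, -556.975, 245.312] pointing down, gripper open.
Joint ranges: [-3.14, 3.14], [-1.21, 2.06], [-1.07, 1.41], [-3.16, 2.05], [-2.99, -0.16], [-3.1, 3.1]. Speed limits (rad/s): [2.79, 2.79, 3.14, 3.14, 3.14, 3.14].

### API

Orientations are given as a unit quaternion [x, y, z, w].
In Python, from bench import * gives the robot as it stands.
- The arm moves only by the tool carry_out, never from a script. Its argument "motion" is a list of rows, each a list of 7 numbers: the turn, a rotation vector about the tool's x, y, z in rad, then the shift along the tool's x, y, z in mm, then the opening, from -1 (shut) to 1 (fully open), so that 0 is half open. A call has 1 to 5 rows; each row is the pose to reach, as a shift and turn from the pose commanded when the call began, along the tool's axes at that moment; what a row does not reach only later rows make up. A row lasts 1/8 s, in which the tool goes at most 62.5 mm and 10.7 degrees, less where a joint would pass 70% of its speed; a pose out of reach is approached as far as the arm can. A call with a gripper value outside its range is refused whole. The fingers move at their own pace and stop on an object; the grip force is fixed at half the most. Time passes only in rows, so rows that repeat a pose let the fingers close. It gives the time, the measured TCP pose, the force, the opening and the grip force at its end, in the units of the state.
- read_state(): the state, without advancing time (a new reading comes with each control period).
- get_image(name): name is "scene" or "top" or "wrist"; returns a dict with "color" (384x512x3 uint8, blue, green, red), "mtx" (3x3 intrinsics, pixels), "position" and "orientation" of the camera in the world. Camera axes: x right, y down, z forward; pixel columns grow to the right and rows downward; lengths in mm; the calibration is good to about 2 mm. A picture is of the moment at which its call begins. There is no depth.
- job_done(): hands the job in; it is judged then, once.
The state is a dict: "clock": time; "joints": joint angles; "joint_vel": joint speeds; "joint_efforts": joint torques, N m; "position": TCP position; "ee_rot": TCP orientation; "contact_force": force on the tool from outside, world axes, zero at the start; "wrist_torque": the same for the moment, N m; "gripper_width": finger opening in mm; "grasp_force": force on a finger pad.
Only numpy, scipy, OpenCV 4.12 (cv2) and the standard library are available. Lean on these libraries where they do the work, as an engineer would, in place of code of your own. Each camera call takes 0.05 s, during which the arm holds its last target. There are 200 camera calls.

## Working session

There is one attempt and no reset: what is moved stays moved. The work goes in short steps, Python scripts to look and compute and a tool call to move; the robot and the scene stay as the last step left them, time stands still between calls to the robot, and variables do not carry over. Pictures are saved under pics/ and viewed, at most 17 in all, crops included, and the job is handed in when it is done.

Besides the shell and the picture viewer there is one more tool, called after ">>>" as name(argument=value, ...), one argument or row to a line, values as JSON. carry_out: Moves the arm, as the interface text tells. Its arguments: {"type":"object","properties":{"motion":{"type":"array"}},"required":["motion"]}

```bash
mkdir -p pics; ls
python3 - <<'E'
from bench import *
import cv2
s=read_state();print(s)
for n in("scene","top"):
    i=get_image(n);cv2.imwrite(f"pics/{n}0.png",i["color"]);print(n,i["mtx"],i["position"],i["orientation"])
E
```

```text
pics
{'clock': 0.0, 'joints': array([-8.41419492e-01,  3.85621788e-01,  6.64205742e-03, -5.17439127e-04,
       -1.19400299e+00, -2.58574172e-01]), 'joint_vel': array([-0.00150101, -0.00132353,  0.00016369, -0.00110977, -0.00012664,
        0.00148045]), 'joint_efforts': array([-4.00408112e-06, -3.92290664e+01,  1.88404101e+01,  4.18617994e+00,
       -4.60229086e-03, -7.52818949e-06]), 'position': array([ 283.26408822, -556.51176762,  244.18578834]), 'ee_rot': array([-2.33140297e-01,  9.72442466e-01,  1.07652426e-03, -3.06598695e-04]), 'contact_force': array([-0.41985816, -0.54746842,  0.39262461]), 'wrist_torque': array([ 0.05279058,  0.03477684, -0.05045462]), 'grasp_force': 0.0, 'gripper_width': 85.36799612641312}
scene [[362.74458712   0.         256.42446906]
 [  0.         362.74458712 191.75087024]
 [  0.           0.           1.        ]] [1191.34444736 -219.61031358  674.23316826] [ 0.74550144  0.53120389 -0.23459215 -0.32713385]
top [[418.21609514   0.         255.95540409]
 [  0.         418.21609514 188.3834128 ]
 [  0.           0.           1.        ]] [ 368.45071046   -6.54054135 1092.27231778] [-0.70459038  0.70672111 -0.04238504  0.04797067]
```

View pics/scene0.png

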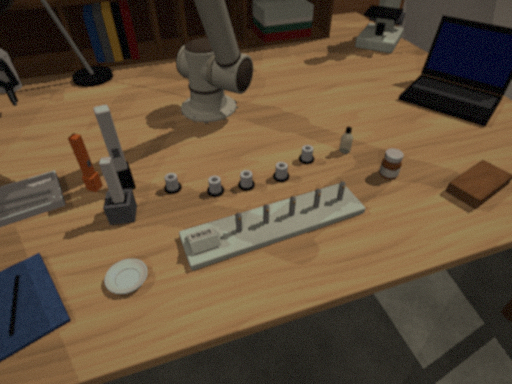

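View pics/top0.png

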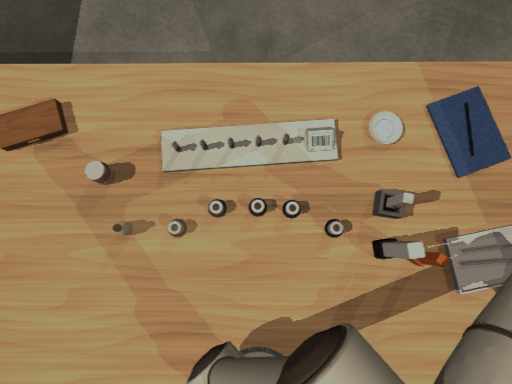

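The scene view shows five sleeves in a row at about (172,182), (215,185), (246,179), (281,171) and (307,154), and five empty posts. The small wand is in the holder at (120,190); the taller look-alike is at (115,150) and an orange one at (85,160). The top view shows the sleeves at (335,228), (291,209), (258,207), (217,208) and (177,228), the stand at (250,145) and the holder at (390,203).

```bash
cat > h.py <<'E'
import numpy as np, cv2
from scipy.spatial.transform import Rotation as R
from bench import *
def ray(im,px,z):
    d=R.from_quat(im["orientation"]).apply(np.linalg.inv(im["mtx"])@[px[0],px[1],1.0])
    p=np.array(im["position"]); return p+d*(z-p[2])/d[2]
def proj(im,P):
    c=R.from_quat(im["orientation"]).inv().apply(np.atleast_2d(P)-im["position"])@im["mtx"].T
    return c[:,:2]/c[:,2:]
def blobs(mask,lo,hi):
    n,l,s,c=cv2.connectedComponentsWithStats(mask.astype(np.uint8))
    return [(c[i].round(1),s[i]) for i in range(1,n) if lo<s[i][4]<hi]
E
python3 - <<'E'
from h import *
im=get_image("top");c=im["color"].astype(int)
sat=c.max(2)-c.min(2);val=c.max(2)
m=(sat<40)&(val>120); m[:60]=0;m[300:]=0
for p,s in blobs(m,20,20000): print("bright",p,s[2:],ray(im,p,44).round())
d=(val<60); d[:60]=0;d[300:]=0
for p,s in blobs(d,30,3000): print("dark",p,s[2:],ray(im,p,4).round())
b=(sat<45)&(val>95);b=b.astype(np.uint8);b[:60]=0
cs,_=cv2.findContours(b,0,2)
k=max([q for q in cs if 150<q[:,0,0].min()<180 and q[:,0,0].max()<350],key=cv2.contourArea)
r=cv2.minAreaRect(k);print(r); print([ray(im,p,20).round(1) for p in cv2.boxPoints(r)])
z=lambda a,n:cv2.imwrite(f"pics/{n}.png",cv2.resize(a,None,fx=4,fy=4,interpolation=2))
z(im["color"][110:245,155:350],"c1");z(im["color"][180:275,340:460],"c2")
E
```

```text
bright [385.6 127.2] [ 34  33 884] [ 661. -332.   44.]
bright [248.7 144.8] [ 177   52 6284] [616.  20.  44.]
bright [ 94.1 169.8] [ 19  19 282] [552. 414.  44.]
bright [407.8 197.6] [ 13  12 116] [ 479. -380.   44.]
bright [215.5 206.9] [ 14  13 102] [457. 103.  44.]
bright [257.1 205.7] [13 13 98] [459.  -1.  44.]
bright [292.  207.7] [13 13 95] [454. -89.  44.]
bright [174.1 227. ] [ 13  13 103] [407. 207.  44.]
bright [335.9 227.5] [13 13 94] [ 404. -198.   44.]
bright [477.5 259.5] [  65   69 1828] [ 325. -544.   44.]
bright [415.7 249.8] [ 19  18 278] [ 349. -393.   44.]
dark [35. 61.] [ 71   3 213] [863. 607.   4.]
dark [ 56.  126.6] [ 31  41 229] [678. 538.   4.]
dark [468.6 129. ] [ 10  54 206] [ 666. -564.    4.]
dark [ 16.8 145.4] [28 10 98] [626. 641.   4.]
dark [379.5 206. ] [ 27  28 156] [ 461. -320.    4.]
dark [389.3 205.2] [ 18  19 125] [ 463. -345.    4.]
dark [257.8 209.1] [18 17 78] [454.  -3.   4.]
dark [221.  208.9] [16 17 62] [455.  93.   4.]
dark [290.  210.2] [18 18 78] [451. -87.   4.]
dark [330.8 227.9] [17 18 75] [ 405. -192.    4.]
dark [380.8 247.1] [ 24  21 228] [ 355. -319.    4.]
dark [453.1 274.2] [ 9 29 68] [ 286. -500.    4.]
((248.8492431640625, 144.95831298828125), (41.91609191894531, 176.61666870117188), 86.02061462402344)
[array([662. , 256.3,  20. ]), array([ 693. , -208.5,   20. ]), array([ 580.8, -213.1,   20. ]), array([550.2, 245.7,  20. ])]
```

View pics/c1.png

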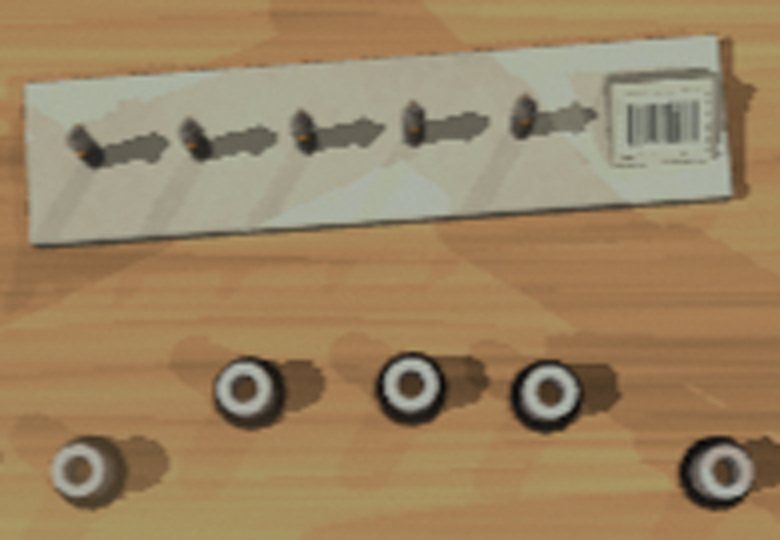

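View pics/c2.png

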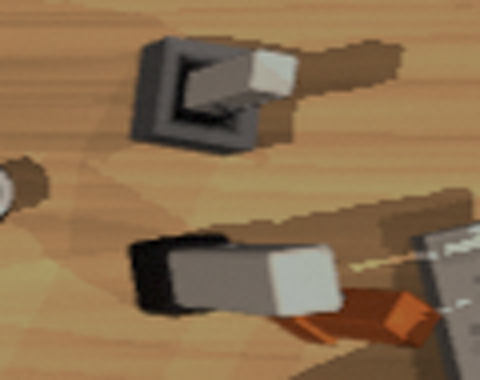

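The crops show four sleeves with black flanges and one (far left) in glare. All five posts are bare, and the label is at the right end. The holder holds the small wand, with a taller copy below it at crop (240,275). I'm setting out for the rightmost sleeve.

>>> carry_out(
  motion=[
    [0,0,-0.18,0,0,-60,1],
    [0,0,-0.36,-30,30,-80,1],
    [0,0,-0.54,-70,70,-80,1],
    [0,0,-0.72,-110,108,-80,1],
    [0,0,-0.9,-150,147,-80,1],
  ],
)

```text
clock: 0.78
position: [350.7, -356.2, 325.1]
ee_rot: [-0.635, 0.772, 0.0, 0.0]
contact_force: [0.4, -0.1, 0.3]
gripper_width: 85.2
grasp_force: 0.0
```

```bash
cat >> h.py <<'E'
YAW=0.0667
def plan(P,yaw=None,tilt=0.0):
    """print tool-frame turn and shift from measured pose to TCP P, stand-aligned tool"""
    yaw=YAW if yaw is None else yaw
    s=read_state();R0=R.from_quat(s["ee_rot"])
    c,n=np.cos(yaw),np.sin(yaw)
    xs,ys=np.array([c,n,0]),np.array([-n,c,0])
    Rt=R.from_matrix(np.c_[-ys,-xs,[0,0,-1]])
    print("turn",(R0.inv()*Rt).as_rotvec().round(3),"shift",R0.inv().apply(np.array(P)-s["position"]).round(1),
      "at",s["position"].round(1),"F",s["contact_force"].round(1),"w",round(s["gripper_width"],1),"t",s["clock"])
E
python3 -c "
from h import *
plan([404,-198,200])"
```

```text
turn [ 0.     0.    -0.261] shift [-165.5  -21.8  125.1] at [ 350.7 -356.2  325.1] F [ 0.4 -0.1  0.3] w 85.2 t 0.775
```

>>> carry_out(
  motion=[
    [0,0,-0.13,-55,-7,0,1],
    [0,0,-0.26,-110,-14,20,1],
    [0,0,-0.26,-160,-20,50,1],
    [0,0,-0.26,-165,-22,100,1],
    [0,0,-0.26,-165,-22,125,1],
  ],
)

```text
clock: 1.4
position: [403.7, -199.2, 198.0]
ee_rot: [0.729, -0.685, -0.002, 0.001]
contact_force: [-0.0, -0.8, 0.2]
gripper_width: 85.2
grasp_force: 0.0
```

```bash
python3 -c "
from h import *
plan([404,-198,200])
im=get_image('wrist');cv2.imwrite('pics/w1.png',im['color']);print(im['mtx'],im['position'],R.from_quat(im['orientation']).as_matrix().round(3), proj(im,[404,-198,44]))"
```

```text
turn [ 0.003  0.001 -0.005] shift [-1.2 -0.4 -2. ] at [ 403.7 -199.2  198. ] F [-0.  -0.8  0.2] w 85.2 t 1.4
[[295.64188758   0.         256.76908168]
 [  0.         295.64188758 193.31765967]
 [  0.           0.           1.        ]] [ 408.73437899 -269.77872933  326.93717284] [[-0.998 -0.058 -0.02 ]
 [-0.061  0.96   0.273]
 [ 0.003  0.274 -0.962]] [[256.10903875 184.8626175 ]]
```

View pics/w1.png

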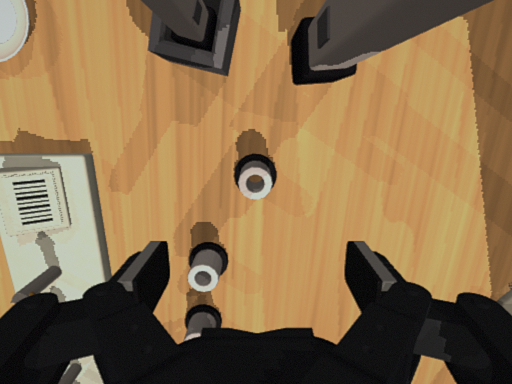

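The wrist view shows the target sleeve's ring at (255,183), close to the prediction of (256,185). The next sleeve is at (205,278), the holder at (195,35) and the stand with its label at the left edge.

```bash
cat >> h.py <<'E'
def rings(im,z=44):
    c=im["color"].astype(int);m=((c.max(2)-c.min(2)<40)&(c.max(2)>115)).astype(np.uint8)
    out=[]
    for k in cv2.findContours(m,cv2.RETR_EXTERNAL,2)[0]:
        (x,y),r=cv2.minEnclosingCircle(k)
        h=cv2.convexHull(k)
        if 5<r<40 and cv2.contourArea(h)>0.8*np.pi*r*r:
            M=cv2.moments(h);p=(M["m10"]/M["m00"],M["m01"]/M["m00"]);out.append((np.round(p,1),round(r,1),ray(im,p,z).round(1)))
    return out
E
python3 -c "
from h import *
for n in('wrist','top'):
  for o in rings(get_image(n)):print(n,*o)
plan([404,-198,28])"
```

```text
wrist [200.  278.6] 15.6 [455.6 -91.2  44. ]
wrist [252.4 182.9] 16.8 [ 405.4 -200.1   44. ]
top [174.1 227.1] 7.0 [406.3 206.5  44. ]
top [215.5 206.8] 6.7 [456.9 103.4  44. ]
top [ 94.1 169.8] 9.7 [552.5 414.2  44. ]
top [385.6 127.1] 17.2 [ 660.7 -331.9   44. ]
turn [ 0.003  0.    -0.006] shift [ -2.4  -0.4 171.5] at [ 404.2 -200.4  199.5] F [ 0.2 -0.2  0.4] w 85.6 t 1.55
```

>>> carry_out(
  motion=[
    [0,0,-0.006,0,0,60,1],
    [0,0,-0.006,0,0,115,1],
    [0,0,-0.006,0,0,155,1],
    [0,0,-0.006,0,0,171,1],
    [0,0,-0.006,0,0,171,1],
  ],
)

```text
clock: 2.17
position: [405.5, -201.0, 29.4]
ee_rot: [0.73, -0.683, -0.0, 0.0]
contact_force: [0.3, 0.4, 0.4]
gripper_width: 85.7
grasp_force: 0.0
```

>>> carry_out(
  motion=[
    [0,0,0,0,0,0,-0.6],
    [0,0,0,0,0,0,-0.6],
    [0,0,0,0,0,0,-0.6],
    [0,0,0,0,0,0,-0.6],
    [0,0,0,0,0,0,-0.6],
  ],
)

```text
clock: 2.8
position: [405.5, -200.7, 30.6]
ee_rot: [0.73, -0.683, 0.001, -0.0]
contact_force: [-2.6, 0.7, 7.4]
gripper_width: 33.0
grasp_force: 59.1
```

```bash
python3 -c "
from h import *
plan([404,-198,28])"
```

```text
turn [-0.002 -0.001 -0.   ] shift [-2.8  1.3  2.6] at [ 405.5 -200.7   30.6] F [-2.6  0.7  7.4] w 33.0 t 2.8
```

>>> carry_out(
  motion=[
    [0,0,0,0,0,-50,-0.6],
    [0,0,0,0,0,-110,-0.6],
    [0,0,0,-20,-55,-130,-0.6],
    [0,0,0,-40,-110,-130,-0.6],
    [0,0,0,-55,-165,-130,-0.6],
  ],
)

```text
clock: 3.42
position: [567.2, -133.8, 160.5]
ee_rot: [0.73, -0.683, 0.001, -0.001]
contact_force: [-0.0, 0.4, -0.3]
gripper_width: 33.1
grasp_force: 60.1
```

>>> carry_out(
  motion=[
    [0,0,0,-23,-36,0,-0.6],
    [0,0,0,-23,-36,0,-0.6],
    [0,0,0,-23,-36,0,-0.6],
  ],
)

```text
clock: 3.8
position: [599.4, -109.5, 158.9]
ee_rot: [0.73, -0.683, -0.001, 0.0]
contact_force: [-0.4, 0.8, 0.0]
gripper_width: 33.0
grasp_force: 60.1
```

```bash
python3 -c "
from h import *
plan([627.9,-74.7,120])
im=get_image('wrist');cv2.imwrite('pics/w2.png',im['color'])
c,n=np.cos(YAW),np.sin(YAW)
for y in(-100,-30,40,110,180):
  print(proj(im,[[621.2-n*y,25.1+c*y,z] for z in(20,82)]).round(1).tolist())
print(proj(im,[621.2+n*190,25.1-c*190,39]))
np.savez('pics/w2.npz',**im)
"
```

```text
turn [ 0.002  0.    -0.001] shift [-32.8 -30.8  38.9] at [ 599.4 -109.5  158.9] F [-0.4  0.8  0. ] w 33.0 t 3.8
[[225.1, 220.6], [216.8, 249.9]]
[[227.1, 284.1], [220.1, 326.6]]
[[229.0, 340.2], [222.8, 392.2]]
[[230.6, 390.0], [225.2, 448.9]]
[[232.0, 434.5], [227.3, 498.6]]
[[219.36698442 126.39855172]]
```

View pics/w2.png

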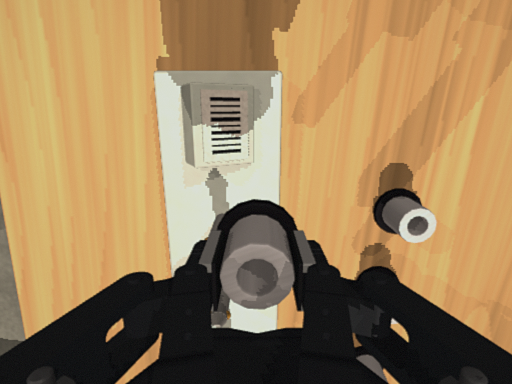

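The wrist view shows the sleeve held at (257,260) and the label centre at (225,125). The board's far corners are at (157,72) and (281,72), and the next bench sleeve's top is at (417,225). I'll fix the stand pose from the board edges and the ball positions in the top view.

Run:
```python
from h import *
im=dict(np.load('pics/w2.npz'))
c=im["color"].astype(int)
g=(c.max(2)-c.min(2)<45)&(c.max(2)>150)
for r in range(80,170,15):
    w=np.where(g[r,140:300])[0]+140; print(r,w.min(),w.max(),ray(im,(w.min()-.5,r),20).round(1),ray(im,(w.max()+.5,r),20).round(1))
col=np.where(g[:120,230])[0].min();print('far',ray(im,(220,col-.5),20).round(1))
t=get_image("top");q=t["color"].astype(int)
o=(q[...,2]-q[...,0]>45);o[:125]=0;o[160:]=0;o[:,:165]=0;o[:,305:]=0
for p,s in blobs(o,0,40):print(p,s[4],ray(t,p,67.5).round(1))
```

```text
80 154 281 [ 693.1 -198.1   20. ] [ 584.6 -205.3   20. ]
95 156 281 [ 691.8 -186.1   20. ] [ 583.5 -193.2   20. ]
110 157 280 [ 691.2 -173.7   20. ] [ 583.3 -180.8   20. ]
125 158 280 [ 690.7 -160.9   20. ] [ 582.2 -168.    20. ]
140 160 280 [ 689.3 -147.9   20. ] [ 581.1 -155.    20. ]
155 161 279 [ 688.7 -134.4   20. ] [ 580.8 -141.5   20. ]
far [ 637.  -209.4   20. ]
[286. 140.] 3 [622.2 -74.2  67.5]
[258. 142.] 3 [617.4  -4.   67.5]
[174.5 148. ] 2 [603.  205.3  67.5]
```

>>> carry_out(
  motion=[
    [0,0,0,-32,-33,0,-0.6],
    [0,0,0,-32,-33,0,-0.6],
    [0,0,0,-32,-33,20,-0.6],
    [0,0,0,-32,-33,35,-0.6],
    [0,0,0,-32,-33,35,-0.6],
  ],
)

```text
clock: 4.53
position: [629.5, -76.1, 122.9]
ee_rot: [0.73, -0.684, -0.001, 0.001]
contact_force: [-0.2, 0.3, -0.9]
gripper_width: 33.0
grasp_force: 60.2
```

Run:
```python
from h import *
plan([630.5,-75,50])
im=get_image('scene')
cv2.imwrite('pics/s1.png',cv2.resize(im["color"][130:280,160:380],None,fx=3,fy=3,interpolation=2))
```

```text
turn [ 0.004 -0.    -0.002] shift [-1.1 -1.3 72.9] at [629.5 -76.1 122.9] F [-0.2  0.3 -0.9] w 33.0 t 4.525
```

View pics/s1.png

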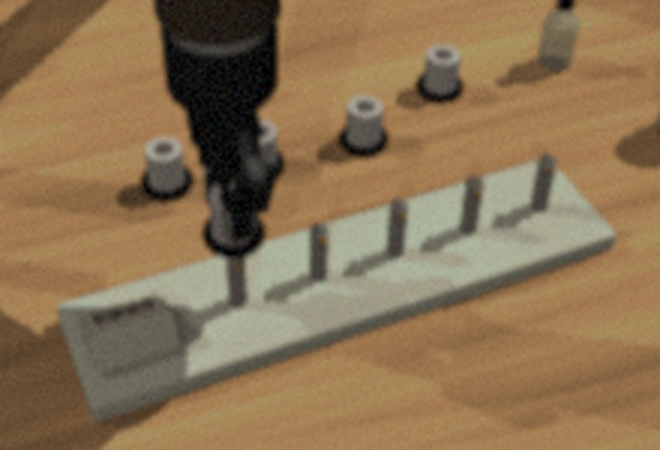

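The scene crop shows the held sleeve directly over post 0, at crop (235,235). I'm lowering it now.

>>> carry_out(
  motion=[
    [0,0,0,-1,-1,8,-0.6],
    [0,0,0,-1,-1,16,-0.6],
    [0,0,0,-1,-1,24,-0.6],
    [0,0,0,-1,-1,32,-0.6],
    [0,0,0,-1,-1,40,-0.6],
  ],
)

```text
clock: 5.2
position: [631.3, -75.3, 85.1]
ee_rot: [0.73, -0.683, -0.0, 0.001]
contact_force: [-3.8, -2.5, 5.3]
gripper_width: 33.3
grasp_force: 60.9
```

>>> carry_out(
  motion=[
    [0,0,0,0,0,8,-0.6],
    [0,0,0,0,0,16,-0.6],
    [0,0,0,0,0,24,-0.6],
    [0,0,0,0,0,32,-0.6],
    [0,0,0,0,0,34,-0.6],
  ],
)

```text
clock: 5.82
position: [630.9, -74.7, 50.7]
ee_rot: [0.73, -0.683, -0.001, 0.001]
contact_force: [-7.4, -0.4, 13.0]
gripper_width: 33.1
grasp_force: 61.6
```

Run:
```python
from h import *
plan([630.5,-75,50])
```

```text
turn [ 0.003 -0.001 -0.   ] shift [0.3 0.4 0.7] at [630.9 -74.7  50.7] F [-7.4 -0.4 13. ] w 33.1 t 5.825
```

>>> carry_out(
  motion=[
    [0,0,0,0,0,2,-0.6],
    [0,0,0,0,0,4,-0.6],
    [0,0,0,0,0,4,-0.6],
  ],
)

```text
clock: 6.2
position: [631.0, -74.7, 50.6]
ee_rot: [0.731, -0.683, -0.0, 0.001]
contact_force: [-11.4, 0.4, 23.5]
gripper_width: 33.5
grasp_force: 62.7
```

>>> carry_out(
  motion=[
    [0,0,0,0,0,-3,0.7],
    [0,0,0,0,0,-3,0.7],
    [0,0,0,0,0,-3,0.7],
    [0,0,0,0,0,-3,0.7],
    [0,0,0,0,0,-40,1],
  ],
)

```text
clock: 6.82
position: [629.7, -74.4, 83.0]
ee_rot: [0.73, -0.684, -0.003, 0.003]
contact_force: [0.3, -0.0, 0.6]
gripper_width: 85.5
grasp_force: 0.0
```

>>> carry_out(
  motion=[
    [0,0,0,0,0,-60,1],
    [0,0,0,0,50,-90,1],
    [0,0,0,0,105,-90,1],
    [0,0,0,5,160,-90,1],
    [0,0,0,5,160,-90,1],
  ],
)

```text
clock: 7.45
position: [468.5, -90.4, 176.1]
ee_rot: [0.73, -0.684, -0.001, 0.001]
contact_force: [1.2, -0.1, 0.2]
gripper_width: 85.2
grasp_force: 0.0
```

Run:
```python
from h import *
for n in('wrist','top'):
  for o in rings(get_image(n)):print(n,*o)
im=get_image('wrist')
print('seated?',proj(im,[630.5,-74.4,64]),proj(im,[454.5,-90,44]))
cv2.imwrite('pics/w3.png',im['color'])
plan([454.5,-90,33])
```

```text
wrist [258.6 274.1] 16.8 [460.9  -3.5  44. ]
wrist [270.6 189.8] 18.1 [455.8 -91.   44. ]
top [174.1 227.2] 7.0 [406.2 206.6  44. ]
top [ 94.2 169.9] 9.7 [552.3 413.9  44. ]
top [385.6 127.2] 17.2 [ 660.6 -331.9   44. ]
seated? [[ 73.2547432  201.25341034]] [[277.62172905 190.68752243]]
turn [-0.002 -0.    -0.   ] shift [ -1.1  19.7 143.7] at [473.9 -89.8 176.8] F [ 0.6 -0.1  0.1] w 85.4 t 7.6
```

View pics/w3.png

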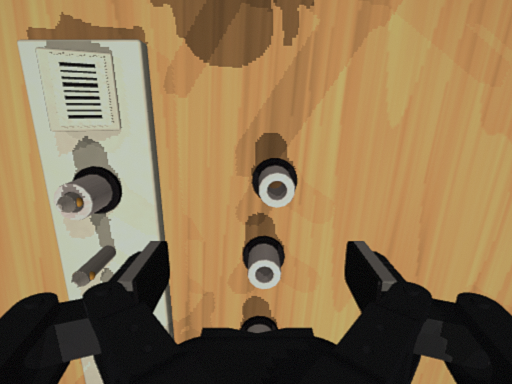

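The wrist view shows the first sleeve seated on post 0, with the brass ball showing over its rim at (78,203). The next sleeve's ring is at (277,188), which is where I expected it.

>>> carry_out(
  motion=[
    [0,0,0,0,10,30,1],
    [0,0,0,0,17,80,1],
    [0,0,0,0,17,120,1],
    [0,0,0,0,17,142,1],
    [0,0,0,0,17,143,1],
  ],
)

```text
clock: 8.22
position: [456.0, -90.9, 31.4]
ee_rot: [0.73, -0.683, -0.001, 0.002]
contact_force: [0.5, -0.3, 0.2]
gripper_width: 85.2
grasp_force: 0.0
```

>>> carry_out(
  motion=[
    [0,0,0,0,0,0,-0.6],
    [0,0,0,0,0,0,-0.6],
    [0,0,0,0,0,0,-0.6],
    [0,0,0,0,0,0,-0.6],
    [0,0,0,0,0,0,-0.6],
  ],
)

```text
clock: 8.85
position: [456.7, -90.9, 34.5]
ee_rot: [0.73, -0.683, 0.001, -0.001]
contact_force: [0.0, 0.7, 6.4]
gripper_width: 32.4
grasp_force: 60.3
```

>>> carry_out(
  motion=[
    [0,0,0,0,0,-55,-0.6],
    [0,0,0,0,0,-100,-0.6],
    [0,0,0,0,0,-100,-0.6],
  ],
)

```text
clock: 9.22
position: [458.0, -90.7, 136.9]
ee_rot: [0.73, -0.683, 0.003, -0.003]
contact_force: [-0.5, -0.4, -1.6]
gripper_width: 32.6
grasp_force: 60.2
```

Run:
```python
from h import *
plan([625.8,-4.6,120])
```

```text
turn [-0.009  0.    -0.   ] shift [ -74.8 -173.    18.5] at [458.  -90.7 136.9] F [-0.5 -0.4 -1.6] w 32.6 t 9.225
```

>>> carry_out(
  motion=[
    [0,0,0,-20,-50,-5,-0.6],
    [0,0,0,-40,-100,-5,-0.6],
    [0,0,0,-60,-145,-5,-0.6],
    [0,0,0,-75,-172,-5,-0.6],
    [0,0,0,-75,-172,-5,-0.6],
  ],
)

```text
clock: 9.85
position: [623.0, -3.7, 136.0]
ee_rot: [0.73, -0.683, -0.001, 0.001]
contact_force: [-0.7, 0.1, -1.0]
gripper_width: 32.9
grasp_force: 60.2
```

>>> carry_out(
  motion=[
    [0,0,0,0,0,0,-0.6],
    [0,0,0,0,0,0,-0.6],
  ],
)

```text
clock: 10.1
position: [621.3, -5.4, 138.0]
ee_rot: [0.73, -0.684, -0.0, 0.0]
contact_force: [-0.5, 0.7, -0.3]
gripper_width: 32.2
grasp_force: 60.2
```

Run:
```python
from h import *
plan([625.8,-4.6,54])
```

```text
turn [ 0.001  0.    -0.001] shift [-0.5 -4.7 84. ] at [621.3  -5.4 138. ] F [-0.5  0.7 -0.3] w 32.2 t 10.1
```

>>> carry_out(
  motion=[
    [0,0,0,0,-4,10,-0.6],
    [0,0,0,0,-4,20,-0.6],
    [0,0,0,0,-4,20,-0.6],
    [0,0,0,0,-4,20,-0.6],
  ],
)

```text
clock: 10.6
position: [626.4, -4.6, 118.2]
ee_rot: [0.73, -0.683, 0.0, 0.0]
contact_force: [-0.5, 0.2, -1.1]
gripper_width: 32.8
grasp_force: 60.2
```

Run:
```python
from h import *
plan([625.8,-4.6,54])
get_image('top')
plan([625.8,-4.6,54])
```

```text
turn [ 0.    -0.    -0.001] shift [-0.1  0.6 64.2] at [626.4  -4.6 118.2] F [-0.5  0.2 -1.1] w 32.8 t 10.6
turn [-0.    -0.    -0.001] shift [-0.   0.8 64.5] at [626.6  -4.6 118.5] F [-0.3 -0.2 -1.6] w 32.5 t 10.65
```

Aligned; pushing down.

>>> carry_out(
  motion=[
    [0,0,0,0,0,8,-0.6],
    [0,0,0,0,0,16,-0.6],
    [0,0,0,0,0,24,-0.6],
    [0,0,0,0,0,32,-0.6],
    [0,0,0,0,0,40,-0.6],
  ],
)

```text
clock: 11.28
position: [626.4, -4.9, 79.2]
ee_rot: [0.73, -0.683, 0.0, 0.0]
contact_force: [-2.5, -0.5, 5.4]
gripper_width: 33.0
grasp_force: 61.0
```

>>> carry_out(
  motion=[
    [0,0,0,0,0,8,-0.6],
    [0,0,0,0,0,16,-0.6],
    [0,0,0,0,0,24,-0.6],
    [0,0,0,0,0,27,-0.6],
    [0,0,0,0,0,28,-0.6],
  ],
)

```text
clock: 11.9
position: [626.0, -5.0, 54.4]
ee_rot: [0.731, -0.683, 0.0, 0.001]
contact_force: [-10.6, -0.5, 26.3]
gripper_width: 32.6
grasp_force: 63.3
```

>>> carry_out(
  motion=[
    [0,0,0,0,0,-4,0.7],
    [0,0,0,0,0,-4,0.7],
    [0,0,0,0,0,-4,0.7],
    [0,0,0,0,0,-4,0.7],
    [0,0,0,0,0,-40,1],
  ],
)

```text
clock: 12.52
position: [624.1, -4.9, 87.1]
ee_rot: [0.73, -0.684, -0.002, 0.003]
contact_force: [1.6, -0.0, 0.5]
gripper_width: 84.9
grasp_force: 0.0
```

>>> carry_out(
  motion=[
    [0,0,0,0,0,-50,1],
    [0,0,0,-3,55,-80,1],
    [0,0,0,-8,115,-80,1],
    [0,0,0,-13,165,-80,1],
    [0,0,0,-13,165,-80,1],
  ],
)

```text
clock: 13.15
position: [457.2, -3.0, 170.3]
ee_rot: [0.73, -0.683, -0.001, 0.001]
contact_force: [1.1, -0.0, 0.0]
gripper_width: 85.5
grasp_force: 0.0
```

>>> carry_out(
  motion=[
    [0,0,0,0,0,0,1],
    [0,0,0,0,0,0,1],
  ],
)

```text
clock: 13.4
position: [462.2, -2.2, 170.3]
ee_rot: [0.73, -0.683, 0.0, -0.0]
contact_force: [-0.1, 0.7, 0.3]
gripper_width: 85.0
grasp_force: 0.0
```

Run:
```python
from h import *
for n in('wrist','top'):
  for o in rings(get_image(n)):print(n,*o)
im=get_image('wrist')
print(proj(im,[459,-2.5,44]))
cv2.imwrite('pics/w4.png',im['color'])
plan([459,-2.5,34])
```

```text
wrist [254.  292.4] 16.5 [458.5 101.7  44. ]
wrist [258.8 190.2] 18.6 [460.7  -3.4  44. ]
top [ 94.2 169.9] 9.7 [552.3 414.   44. ]
top [385.6 127.2] 17.1 [ 660.6 -331.9   44. ]
[[260.16584878 191.50628492]]
turn [ 0.001 -0.    -0.001] shift [-1.000e-01  2.500e+00  1.359e+02] at [461.6  -2.4 169.9] F [ 0.1  1.1 -0.6] w 85.3 t 13.55
```

View pics/w4.png

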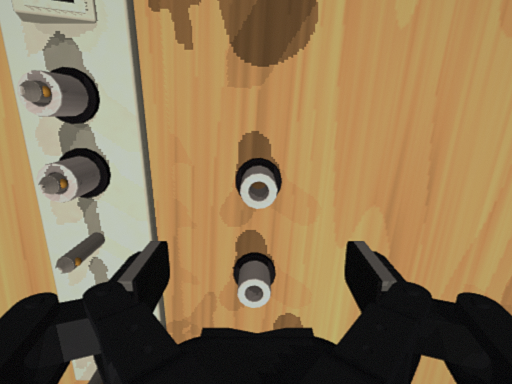

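The wrist view shows two sleeves seated on posts 0 and 1, with balls over their rims at (45,93) and (62,184). The next sleeve's ring is at (259,190), on target.

>>> carry_out(
  motion=[
    [0,0,0,0,1,40,1],
    [0,0,0,0,1,90,1],
    [0,0,0,0,1,125,1],
    [0,0,0,0,1,135,1],
    [0,0,0,0,1,136,1],
  ],
)

```text
clock: 14.18
position: [460.5, -2.5, 34.2]
ee_rot: [0.73, -0.683, 0.0, 0.0]
contact_force: [-0.1, -0.2, 0.5]
gripper_width: 86.0
grasp_force: 0.0
```

>>> carry_out(
  motion=[
    [0,0,0,0,0,0,-0.6],
    [0,0,0,0,0,0,-0.6],
    [0,0,0,0,0,0,-0.6],
    [0,0,0,0,0,0,-0.6],
    [0,0,0,0,0,0,-0.6],
  ],
)

```text
clock: 14.8
position: [460.7, -2.3, 35.5]
ee_rot: [0.73, -0.683, 0.001, -0.001]
contact_force: [-1.1, 0.7, 5.6]
gripper_width: 32.6
grasp_force: 59.7
```

>>> carry_out(
  motion=[
    [0,0,0,0,0,-55,-0.6],
    [0,0,0,0,0,-103,-0.6],
    [0,0,0,-15,-40,-103,-0.6],
    [0,0,0,-30,-85,-103,-0.6],
    [0,0,0,-45,-130,-103,-0.6],
  ],
)

```text
clock: 15.42
position: [587.7, 51.5, 138.0]
ee_rot: [0.73, -0.683, 0.0, -0.0]
contact_force: [1.3, -0.2, -0.9]
gripper_width: 32.5
grasp_force: 60.1
```

>>> carry_out(
  motion=[
    [0,0,0,-12,-35,0,-0.6],
    [0,0,0,-12,-35,0,-0.6],
    [0,0,0,-12,-35,0,-0.6],
    [0,0,0,-12,-35,12,-0.6],
    [0,0,0,-12,-35,12,-0.6],
  ],
)

```text
clock: 16.05
position: [619.1, 64.6, 124.0]
ee_rot: [0.73, -0.684, -0.001, 0.001]
contact_force: [0.2, -0.9, -0.5]
gripper_width: 32.6
grasp_force: 60.1
```

Run:
```python
from h import *
get_image('top')
plan([621.2,65.3,54])
```

```text
turn [ 0.002 -0.    -0.001] shift [-0.5 -1.6 70.7] at [619.8  64.8 124.7] F [-0.4 -0.5 -0.7] w 32.6 t 16.1
```

>>> carry_out(
  motion=[
    [0,0,0,0,-1,9,-0.6],
    [0,0,0,0,-1,18,-0.6],
    [0,0,0,0,-1,27,-0.6],
    [0,0,0,0,-1,36,-0.6],
    [0,0,0,0,-1,44,-0.6],
  ],
)

```text
clock: 16.73
position: [621.8, 65.1, 82.0]
ee_rot: [0.73, -0.683, 0.0, 0.0]
contact_force: [-2.1, -0.6, 6.5]
gripper_width: 32.3
grasp_force: 60.8
```

>>> carry_out(
  motion=[
    [0,0,0,0,0,8,-0.6],
    [0,0,0,0,0,16,-0.6],
    [0,0,0,0,0,24,-0.6],
    [0,0,0,0,0,28,-0.6],
    [0,0,0,0,0,29,-0.6],
  ],
)

```text
clock: 17.35
position: [621.2, 65.2, 55.5]
ee_rot: [0.731, -0.683, 0.0, 0.001]
contact_force: [-10.6, 0.6, 23.1]
gripper_width: 32.5
grasp_force: 62.8
```

>>> carry_out(
  motion=[
    [0,0,0,0,0,-4,0.7],
    [0,0,0,0,0,-4,0.7],
    [0,0,0,0,0,-4,0.7],
    [0,0,0,0,0,-4,0.7],
    [0,0,0,0,0,-40,1],
  ],
)

```text
clock: 17.98
position: [619.6, 64.6, 89.2]
ee_rot: [0.73, -0.684, -0.002, 0.003]
contact_force: [0.2, 0.0, 0.5]
gripper_width: 85.1
grasp_force: 0.0
```

>>> carry_out(
  motion=[
    [0,0,0,0,0,-50,1],
    [0,0,0,-15,50,-80,1],
    [0,0,0,-30,105,-80,1],
    [0,0,0,-48,161,-80,1],
    [0,0,0,-48,161,-80,1],
  ],
)

```text
clock: 18.6
position: [454.1, 102.2, 172.2]
ee_rot: [0.731, -0.682, -0.001, 0.001]
contact_force: [1.1, 0.5, 0.6]
gripper_width: 85.4
grasp_force: 0.0
```

>>> carry_out(
  motion=[
    [0,0,0,0,0,0,1],
    [0,0,0,0,0,0,1],
    [0,0,0,0,0,0,1],
  ],
)

```text
clock: 18.98
position: [458.8, 102.5, 172.0]
ee_rot: [0.73, -0.684, -0.0, 0.0]
contact_force: [-0.4, -0.0, 0.1]
gripper_width: 85.6
grasp_force: 0.0
```

Run:
```python
from h import *
im=get_image('wrist')
for n in('wrist','top'):
  for o in rings(get_image(n)):print(n,*o)
print(proj(im,[[457.5,102.5,44],[406,207,44]]))
cv2.imwrite('pics/w5.png',im['color'])
plan([457.5,102.5,34])
```

```text
wrist [301.5 293.1] 16.6 [407.4 205.2  44. ]
wrist [257.3 190.2] 18.4 [458.4 101.8  44. ]
top [ 94.3 169.9] 9.8 [552.3 413.6  44. ]
top [385.6 127.2] 17.1 [ 660.6 -331.9   44. ]
[[258.45218645 190.98464249]
 [302.91593891 294.62407883]]
turn [ 0.    -0.    -0.001] shift [ -0.2   0.8 138. ] at [458.4 102.4 172. ] F [-0.  -0.6 -1. ] w 85.3 t 19.125
```

View pics/w5.png

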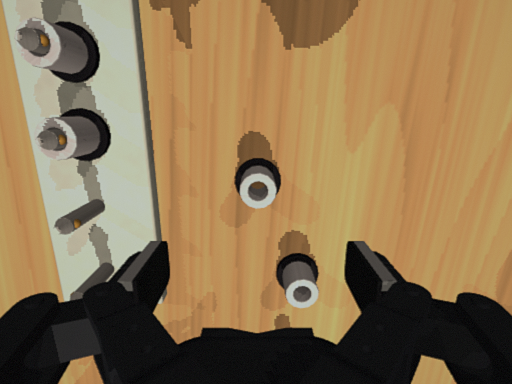

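The wrist view shows posts 1 and 2 filled at (62,50) and (75,135), and post 3 empty at (80,217). The next sleeve's ring is at (258,190), on target, and the last sleeve is at (301,293).

>>> carry_out(
  motion=[
    [0,0,0,0,0,40,1],
    [0,0,0,0,0,90,1],
    [0,0,0,0,0,125,1],
    [0,0,0,0,0,137,1],
    [0,0,0,0,0,138,1],
  ],
)

```text
clock: 19.75
position: [458.3, 102.6, 34.1]
ee_rot: [0.73, -0.683, 0.0, 0.0]
contact_force: [0.2, -0.4, 1.3]
gripper_width: 85.2
grasp_force: 0.0
```

>>> carry_out(
  motion=[
    [0,0,0,0,0,0,-0.6],
    [0,0,0,0,0,0,-0.6],
    [0,0,0,0,0,0,-0.6],
    [0,0,0,0,0,0,-0.6],
    [0,0,0,0,0,0,-0.6],
  ],
)

```text
clock: 20.38
position: [458.6, 102.9, 35.5]
ee_rot: [0.73, -0.683, 0.0, -0.001]
contact_force: [-1.2, -0.3, 5.8]
gripper_width: 32.3
grasp_force: 60.0
```

>>> carry_out(
  motion=[
    [0,0,0,0,0,-55,-0.6],
    [0,0,0,0,0,-103,-0.6],
    [0,0,0,-7,-40,-103,-0.6],
    [0,0,0,-14,-85,-103,-0.6],
    [0,0,0,-20,-130,-103,-0.6],
  ],
)

```text
clock: 21.0
position: [587.4, 131.4, 137.9]
ee_rot: [0.73, -0.683, -0.0, -0.0]
contact_force: [1.1, 0.7, -1.1]
gripper_width: 32.9
grasp_force: 60.3
```

>>> carry_out(
  motion=[
    [0,0,0,-2,-31,0,-0.6],
    [0,0,0,-2,-31,0,-0.6],
    [0,0,0,-2,-31,0,-0.6],
    [0,0,0,-2,-31,12,-0.6],
    [0,0,0,-2,-31,12,-0.6],
  ],
)

```text
clock: 21.62
position: [615.6, 134.8, 124.0]
ee_rot: [0.73, -0.683, -0.001, 0.001]
contact_force: [-0.1, -0.2, -0.6]
gripper_width: 32.7
grasp_force: 60.3
```

Run:
```python
from h import *
get_image('top')
plan([616.5,135.1,54])
```

```text
turn [ 0.002 -0.001 -0.   ] shift [-0.2 -0.4 70.7] at [616.2 134.9 124.7] F [-0.2  0.4 -0.9] w 32.7 t 21.675
```

>>> carry_out(
  motion=[
    [0,0,0,0,0,9,-0.6],
    [0,0,0,0,0,18,-0.6],
    [0,0,0,0,0,27,-0.6],
    [0,0,0,0,0,36,-0.6],
    [0,0,0,0,0,44,-0.6],
  ],
)

```text
clock: 22.3
position: [617.0, 135.1, 81.9]
ee_rot: [0.73, -0.683, 0.0, 0.0]
contact_force: [-4.0, -0.2, 6.9]
gripper_width: 32.3
grasp_force: 61.2
```

>>> carry_out(
  motion=[
    [0,0,0,0,0,8,-0.6],
    [0,0,0,0,0,16,-0.6],
    [0,0,0,0,0,24,-0.6],
    [0,0,0,0,0,28,-0.6],
    [0,0,0,0,0,29,-0.6],
  ],
)

```text
clock: 22.92
position: [616.6, 134.9, 55.5]
ee_rot: [0.73, -0.683, 0.0, 0.001]
contact_force: [-11.1, -0.3, 23.0]
gripper_width: 32.5
grasp_force: 62.9
```

>>> carry_out(
  motion=[
    [0,0,0,0,0,-4,0.7],
    [0,0,0,0,0,-4,0.7],
    [0,0,0,0,0,-4,0.7],
    [0,0,0,0,0,-4,0.7],
    [0,0,0,0,0,-40,1],
  ],
)

```text
clock: 23.55
position: [615.1, 134.2, 89.1]
ee_rot: [0.73, -0.684, -0.002, 0.004]
contact_force: [-0.4, 0.6, 1.3]
gripper_width: 85.3
grasp_force: 0.0
```

>>> carry_out(
  motion=[
    [0,0,0,0,0,-50,1],
    [0,0,0,-20,50,-80,1],
    [0,0,0,-40,105,-80,1],
    [0,0,0,-60,155,-80,1],
    [0,0,0,-85,205,-80,1],
  ],
)

```text
clock: 24.18
position: [405.5, 206.6, 172.3]
ee_rot: [0.73, -0.684, 0.0, -0.0]
contact_force: [-0.4, 0.9, 0.1]
gripper_width: 85.4
grasp_force: 0.0
```

>>> carry_out(
  motion=[
    [0,0,0,0,0,0,1],
    [0,0,0,0,0,0,1],
    [0,0,0,0,0,0,1],
  ],
)

```text
clock: 24.55
position: [407.9, 206.3, 172.2]
ee_rot: [0.73, -0.684, 0.0, -0.0]
contact_force: [-0.4, -0.1, -0.5]
gripper_width: 85.1
grasp_force: 0.0
```

Run:
```python
from h import *
im=get_image('wrist')
for n in('wrist','top'):
  for o in rings(get_image(n)):print(n,*o)
print(proj(im,[[406.5,206,44],[616.5,135.1,64]]))
cv2.imwrite('pics/w6.png',im['color'])
plan([406.5,206,34])
```

```text
wrist [257.9 190. ] 18.4 [407.2 205.3  44. ]
top [174. 227.] 7.0 [406.5 206.8  44. ]
top [ 94.2 169.8] 9.7 [552.5 414.   44. ]
top [385.6 127.2] 17.1 [ 660.6 -331.9   44. ]
[[258.67434129 190.54164041]
 [-10.9254929   90.53515122]]
turn [ 0.    -0.    -0.002] shift [-1.00e-01  1.20e+00  1.38e+02] at [407.7 206.  172. ] F [-0.3  0.5  0.3] w 85.5 t 24.7
```

View pics/w6.png

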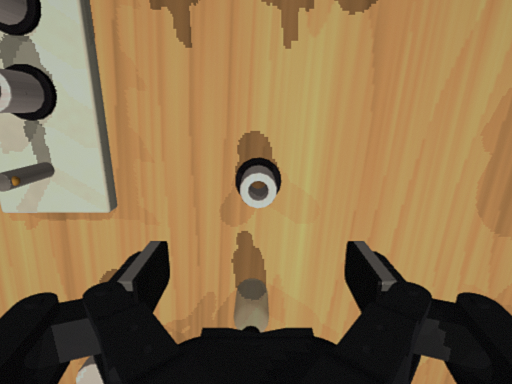

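The wrist view shows posts 2 and 3 filled at the left and post 4 empty at (25,177). The last sleeve's ring is at (258,190), and the dropper is at (250,310), clear of the gripper.

>>> carry_out(
  motion=[
    [0,0,0,0,0,40,1],
    [0,0,0,0,0,90,1],
    [0,0,0,0,0,125,1],
    [0,0,0,0,0,137,1],
    [0,0,0,0,0,138,1],
  ],
)

```text
clock: 25.32
position: [407.4, 206.4, 34.1]
ee_rot: [0.73, -0.684, 0.0, 0.0]
contact_force: [0.3, -0.2, -0.2]
gripper_width: 85.4
grasp_force: 0.0
```

>>> carry_out(
  motion=[
    [0,0,0,0,0,0,-0.6],
    [0,0,0,0,0,0,-0.6],
    [0,0,0,0,0,0,-0.6],
    [0,0,0,0,0,0,-0.6],
    [0,0,0,0,0,0,-0.6],
  ],
)

```text
clock: 25.95
position: [407.5, 206.9, 35.6]
ee_rot: [0.73, -0.683, 0.0, -0.001]
contact_force: [-1.3, -0.2, 5.0]
gripper_width: 32.7
grasp_force: 59.1
```

>>> carry_out(
  motion=[
    [0,0,0,0,0,-55,-0.6],
    [0,0,0,0,0,-103,-0.6],
    [0,0,0,4,-50,-103,-0.6],
    [0,0,0,8,-105,-103,-0.6],
    [0,0,0,12,-155,-103,-0.6],
  ],
)

```text
clock: 26.58
position: [564.0, 204.7, 137.9]
ee_rot: [0.73, -0.683, 0.0, -0.001]
contact_force: [0.1, 1.4, -0.9]
gripper_width: 32.8
grasp_force: 60.1
```

>>> carry_out(
  motion=[
    [0,0,0,3,-50,0,-0.6],
    [0,0,0,3,-50,0,-0.6],
    [0,0,0,3,-50,0,-0.6],
    [0,0,0,3,-50,12,-0.6],
    [0,0,0,3,-50,12,-0.6],
  ],
)

```text
clock: 27.2
position: [610.7, 204.8, 124.1]
ee_rot: [0.73, -0.683, -0.001, 0.001]
contact_force: [-0.9, -0.7, -1.1]
gripper_width: 32.7
grasp_force: 60.2
```

Run:
```python
from h import *
get_image('top')
plan([611.8,205,54])
```

```text
turn [ 0.002 -0.001  0.   ] shift [-0.  -0.5 70.8] at [611.4 205.  124.8] F [ 0.   0.6 -1.2] w 32.9 t 27.25
```

>>> carry_out(
  motion=[
    [0,0,0,0,0,9,-0.6],
    [0,0,0,0,0,18,-0.6],
    [0,0,0,0,0,27,-0.6],
    [0,0,0,0,0,36,-0.6],
    [0,0,0,0,0,44,-0.6],
  ],
)

```text
clock: 27.88
position: [612.3, 205.1, 81.9]
ee_rot: [0.73, -0.683, 0.0, 0.0]
contact_force: [-2.0, 0.5, 5.9]
gripper_width: 32.9
grasp_force: 60.8
```

>>> carry_out(
  motion=[
    [0,0,0,0,0,8,-0.6],
    [0,0,0,0,0,16,-0.6],
    [0,0,0,0,0,24,-0.6],
    [0,0,0,0,0,28,-0.6],
    [0,0,0,0,0,29,-0.6],
  ],
)

```text
clock: 28.5
position: [612.2, 204.9, 55.6]
ee_rot: [0.73, -0.683, 0.0, 0.001]
contact_force: [-10.0, -0.2, 21.1]
gripper_width: 32.7
grasp_force: 62.5
```

>>> carry_out(
  motion=[
    [0,0,0,0,0,-4,0.7],
    [0,0,0,0,0,-4,0.7],
    [0,0,0,0,0,-4,0.7],
    [0,0,0,0,0,-4,0.7],
    [0,0,0,0,0,-40,1],
  ],
)

```text
clock: 29.12
position: [610.5, 203.9, 89.0]
ee_rot: [0.73, -0.684, -0.001, 0.004]
contact_force: [1.1, 0.1, -0.4]
gripper_width: 85.3
grasp_force: 0.0
```

>>> carry_out(
  motion=[
    [0,0,0,0,0,-60,1],
    [0,0,0,0,30,-115,1],
    [0,0,0,50,60,-140,1],
    [0,0,0,100,80,-170,1],
    [0,0,0,150,100,-200,1],
  ],
)

```text
clock: 29.75
position: [521.7, 47.4, 293.2]
ee_rot: [0.73, -0.683, 0.0, -0.0]
contact_force: [0.4, -0.7, 0.1]
gripper_width: 85.3
grasp_force: 0.0
```

Run:
```python
from h import *
plan([450,-250,300])
t=get_image('top');s=get_image('scene')
# wand in holder: top of handle, holder rim corners
c=t["color"].astype(int)
v=c.max(2);sat=v-c.min(2)
b=(sat<40)&(v>140);b[:180]=0;b[275:]=0;b[:,:370]=0;b[:,:]=b
for p,st in blobs(b,50,900):print('bright',p,st,ray(t,p,178).round(1))
a=cv2.resize(t["color"][180:270,365:440],None,fx=5,fy=5,interpolation=2)
e=cv2.resize(s["color"][130:280,160:380],None,fx=2,fy=2,interpolation=2)
H=max(a.shape[0],e.shape[0]);pad=lambda q:cv2.copyMakeBorder(q,0,H-q.shape[0],0,0,0)
o=np.hstack([pad(a),pad(e)]);o=o[:, :800];print(o.shape);cv2.imwrite('pics/m1.png',o)
```

```text
turn [-0. -0.  0.] shift [291.9  91.4  -6.8] at [521.7  47.4 293.2] F [ 0.4 -0.7  0.1] w 85.3 t 29.75
bright [407.9 197.8] [402 192  13  12 114] [ 464.  -332.4  178. ]
bright [415.6 249.8] [407 241  18  18 271] [ 351.2 -343.4  178. ]
(450, 800, 3)
```

View pics/m1.png

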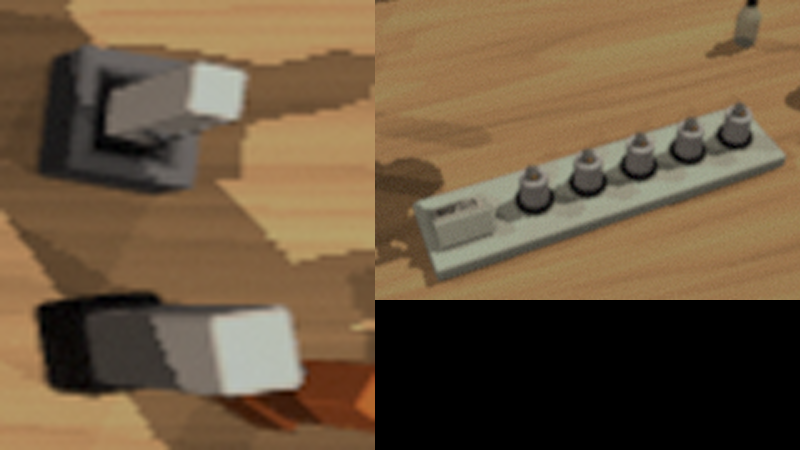

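The crop shows all five sleeves seated low on their posts. The wand in the holder has its top at crop (215,92), slightly rotated, and the tall copy is at (255,350). Next I'm going above the wand.

>>> carry_out(
  motion=[
    [0,0,0,58,13,-7,1],
    [0,0,0,116,26,-7,1],
    [0,0,0,174,39,-7,1],
    [0,0,0,232,52,-7,1],
    [0,0,0,290,65,-7,1],
  ],
)

```text
clock: 30.48
position: [476.7, -246.4, 298.7]
ee_rot: [0.73, -0.683, -0.0, 0.0]
contact_force: [1.1, -0.5, 0.9]
gripper_width: 85.3
grasp_force: 0.0
```

>>> carry_out(
  motion=[
    [0,0,0,50,12,0,1],
    [0,0,0,84,18,0,1],
    [0,0,0,84,18,0,1],
    [0,0,0,84,18,0,1],
  ],
)

```text
clock: 30.98
position: [464.6, -329.5, 298.6]
ee_rot: [0.73, -0.683, -0.001, 0.0]
contact_force: [0.8, 0.4, 0.5]
gripper_width: 85.5
grasp_force: 0.0
```

Run:
```python
from h import *
plan([464,-332,300])
im=get_image('wrist');np.savez('pics/w7.npz',**im);cv2.imwrite('pics/w7.png',im['color'])
t=get_image('top');q=proj(t,[[636.5,-164.2,39]]);print(q)
def bars(i,x0,x1,y0,y1):
    g=i["color"][y0:y1,x0:x1].max(2);m=g<90
    p=np.argwhere(m);return (p.min(0)+p.max(0))[::-1]/2+[x0,y0],p.mean(0)[::-1]+[x0,y0]
for n,i,b in(('w2',dict(np.load('pics/w2.npz')),(206,245,94,156)),('top',t,(306,336,130,152))):
    for p in bars(i,*b):print(n,p,ray(i,p,39).round(1))
print(proj(im,[464,-332,178]))
```

```text
turn [ 0.001  0.001 -0.001] shift [ 2.5  0.8 -1.4] at [ 464.6 -329.5  298.6] F [0.8 0.4 0.5] w 85.5 t 30.975
[[320.18079417 137.11119829]]
w2 [225. 125.] [ 629.3 -165.9   39. ]
w2 [225.48170732 122.33689024] [ 629.  -168.1   39. ]Traceback (most recent call last):
  File "<stdin>", line 9, in <module>
  File "<stdin>", line 7, in bars
    return umr_minimum(a, axis, None, out, keepdims, initial, where)
ValueError: zero-size array to reduction operation minimum which has no identity
```

View pics/w7.png

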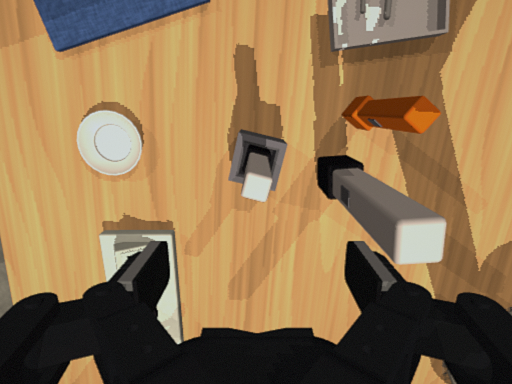

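The wrist view shows the wand top at (257,187) in the holder at (260,160), both turned by about 0.2 rad. The tall copy's top is at (418,240), the orange one at (390,115) and the dish at (110,143).

Run:
```python
from h import *
im=dict(np.load('pics/w7.npz'));c=im["color"].astype(int)
v=c.max(2);sat=v-c.min(2)
m=((sat<40)&(v>150)).astype(np.uint8);m[:165]=0;m[210:]=0;m[:,:235]=0;m[:,280:]=0
k=max(cv2.findContours(m,0,2)[0],key=cv2.contourArea)
r=cv2.minAreaRect(k);print(r)
b=np.array([ray(im,p,178)[:2] for p in cv2.boxPoints(r)])
print(b.round(1),b.mean(0).round(1),[np.arctan2(*(b[(i+1)%4]-b[i])[::-1]).round(3) for i in range(4)])
m=((sat<30)&(v<110)).astype(np.uint8)[120:200,220:300]
k=max(cv2.findContours(m,0,2)[0],key=cv2.contourArea)
r=cv2.minAreaRect(k);bp=cv2.boxPoints(r)+[220,120];b=np.array([ray(im,p,60)[:2] for p in bp])
print('holder',b.round(1),b.mean(0).round(1),[np.arctan2(*(b[(i+1)%4]-b[i])[::-1]).round(3) for i in range(4)])
for p in[(240,130),(286,140)]:print(ray(im,p,60).round(1))
print('big',[ray(im,p,z).round() for p,z in(((418,240),215),((340,190),0))])
t=get_image("top");
g=t["color"].max(2);s=g[125:157,300:342];print(s.min());mm=s<110
n=np.argwhere(mm);p=(n.min(0)+n.max(0))[::-1]/2+[300,125];print('label top',p,ray(t,p,39).round(1),n.min(0)+[125,300],n.max(0)+[125,300])
print(proj(t,[[629.3,-165.9,39]]))
```

```text
((256.40972900390625, 186.7249298095703), (26.33616065979004, 25.479698181152344), 15.52410888671875)
[[ 479.1 -326.2]
 [ 474.3 -348.5]
 [ 452.1 -343.8]
 [ 456.3 -321.2]] [ 465.4 -334.9] [np.float64(-1.78), np.float64(2.931), np.float64(1.385), np.float64(-0.218)]
holder [[ 501.3 -312. ]
 [ 488.4 -375.9]
 [ 431.4 -365.8]
 [ 441.7 -300.7]] [ 465.7 -338.6] [np.float64(-1.77), np.float64(2.966), np.float64(1.414), np.float64(-0.187)]
[ 488.1 -374.3   60. ]
[ 431. -366.   60.]
big [array([ 337., -310.,  215.]), array([ 337., -292.,    0.])]
37
label top [320.5 140.5] [ 627.6 -164.8   39. ] [125 300] [156 341]
[[320.9036547  139.83838552]]
```

>>> carry_out(
  motion=[
    [0,0,0.13,4,0,10,1],
    [0,0,0.267,5,-1,50,1],
    [0,0,0.267,5,-1,90,1],
    [0,0,0.267,5,-1,90,1],
    [0,0,0.267,5,-1,90,1],
  ],
)

```text
clock: 31.75
position: [467.0, -335.0, 211.2]
ee_rot: [-0.633, 0.774, -0.001, 0.0]
contact_force: [-0.2, -0.2, 0.8]
gripper_width: 85.7
grasp_force: 0.0
```

Run:
```python
from h import *
plan([465.4,-334.5,135],yaw=-0.2)
im=get_image('wrist');c=im["color"].astype(int)
v=c.max(2);sat=v-c.min(2);u=proj(im,[465.4,-334.9,178])[0].round();print(u)
m=((sat<40)&(v>150)).astype(np.uint8);x,y=map(int,u);k=np.zeros_like(m);k[max(0,y-40):y+40,x-40:x+40]=1;m*=k
k=max(cv2.findContours(m,0,2)[0],key=cv2.contourArea)
r=cv2.minAreaRect(k);print(r);b=np.array([ray(im,p,178)[:2] for p in cv2.boxPoints(r)])
print(b.mean(0).round(1),[np.arctan2(*(b[(i+1)%4]-b[i])[::-1]).round(3) for i in range(4)])
```

```text
turn [-0.003 -0.001  0.   ] shift [-0.3  1.9 76.2] at [ 467.  -335.   211.2] F [-0.2 -0.2  0.8] w 85.7 t 31.75
[261. 233.]
((260.5, 231.5), (35.0, 39.0), 90.0)
[ 465.4 -335.5] [np.float64(2.942), np.float64(1.392), np.float64(-0.199), np.float64(-1.785)]
```

>>> carry_out(
  motion=[
    [0,0,0,0,1,25,1],
    [0,0,0,0,1,50,1],
    [0,0,0,0,1,70,1],
    [0,0,0,0,1,76,1],
    [0,0,0,0,1,76,1],
  ],
)

```text
clock: 32.42
position: [465.6, -335.0, 134.5]
ee_rot: [-0.633, 0.774, -0.001, 0.0]
contact_force: [0.2, -0.6, -0.9]
gripper_width: 85.3
grasp_force: 0.0
```

>>> carry_out(
  motion=[
    [0,0,0,0,0,0,-0.8],
    [0,0,0,0,0,0,-0.8],
    [0,0,0,0,0,0,-0.8],
    [0,0,0,0,0,0,-0.8],
    [0,0,0,0,0,0,-0.8],
  ],
)

```text
clock: 33.05
position: [465.2, -334.9, 133.8]
ee_rot: [-0.633, 0.774, -0.0, 0.0]
contact_force: [-0.1, -0.3, 2.7]
gripper_width: 23.6
grasp_force: 59.0
```

>>> carry_out(
  motion=[
    [0,0,0,0,0,0,-0.8],
    [0,0,0,0,0,0,-0.8],
  ],
)

```text
clock: 33.3
position: [465.2, -334.9, 133.8]
ee_rot: [-0.633, 0.774, -0.0, 0.0]
contact_force: [-0.2, -0.2, 3.8]
gripper_width: 23.5
grasp_force: 59.2
```

>>> carry_out(
  motion=[
    [0,0,0,0,0,-25,-0.8],
    [0,0,0,0,0,-55,-0.8],
    [0,0,0,0,0,-95,-0.8],
    [0,0,0,0,0,-120,-0.8],
    [0,0,0,0,0,-120,-0.8],
  ],
)

```text
clock: 33.92
position: [465.4, -334.8, 254.4]
ee_rot: [-0.633, 0.775, -0.001, 0.001]
contact_force: [0.4, 0.7, -1.4]
gripper_width: 23.5
grasp_force: 59.1
```

```bash
cat >> h.py <<'E'
def aim(L,d=208.8):
    s=read_state();R0=R.from_quat(s["ee_rot"]);c,n=np.cos(YAW),np.sin(YAW)
    xs,ys,z=np.array([c,n,0]),np.array([-n,c,0]),np.array([0,0,1.])
    N=-np.sin(.5)*xs+np.cos(.5)*z
    y=np.cross(-N,-ys)
    Rt=R.from_matrix(np.c_[-ys,y,-N]);P=np.array(L)+d*N
    print("turn",(R0.inv()*Rt).as_rotvec().round(3),"shift",R0.inv().apply(P-s["position"]).round(1),"at",s["position"].round(1),"to",P.round(1),
     "beam at",(s["position"]+R0.apply([0,0,d])).round(1),"w",round(s["gripper_width"],1),"t",s["clock"])
E
python3 - <<'E'
from h import *
aim([629,-165,39])
i=get_image('scene');cv2.imwrite('pics/s2.png',i['color'])
E
```

```text
turn [ 0.494 -0.067 -0.262] shift [-172.5  -29.8   32.3] at [ 465.4 -334.8  254.4] to [ 529.1 -171.7  222.2] beam at [ 466.  -334.9   45.6] w 23.5 t 33.925
```

>>> carry_out(
  motion=[
    [0.1,-0.013,-0.052,-35,-6,0,-0.8],
    [0.2,-0.026,-0.105,-70,-12,5,-0.8],
    [0.3,-0.04,-0.157,-105,-18,12,-0.8],
    [0.4,-0.054,-0.21,-140,-24,22,-0.8],
    [0.494,-0.067,-0.262,-172.5,-30,32,-0.8],
  ],
)

```text
clock: 34.6
position: [527.2, -170.3, 218.5]
ee_rot: [0.708, -0.662, 0.167, -0.18]
contact_force: [1.1, 0.1, -1.2]
gripper_width: 23.5
grasp_force: 59.2
```

>>> carry_out(
  motion=[
    [0,0,0,0,0,0,-0.8],
    [0,0,0,0,0,0,-0.8],
    [0,0,0,0,0,0,-0.8],
  ],
)

```text
clock: 34.98
position: [529.0, -172.3, 221.3]
ee_rot: [0.707, -0.663, 0.168, -0.179]
contact_force: [0.8, 0.6, -0.5]
gripper_width: 23.4
grasp_force: 59.4
```

Run:
```python
from h import *
aim([629,-165,39])
i=get_image('wrist');cv2.imwrite('pics/w8.png',i['color'])
print(proj(i,[[629,-165,39],[586,-168,109.2]]))
aim([629,-165,39])
```

```text
turn [ 0.003 -0.    -0.001] shift [-0.7 -0.6 -0.8] at [ 529.  -172.3  221.3] to [ 529.1 -171.7  222.2] beam at [ 628.2 -165.7   37.7] w 23.4 t 34.975
[[256.05458423 173.31132788]
 [260.81364466 192.21360424]]
turn [ 0.003 -0.    -0.001] shift [-0.7 -0.5 -0.7] at [ 529.  -172.3  221.4] to [ 529.1 -171.7  222.2] beam at [ 628.3 -165.7   37.8] w 23.1 t 35.025
```

View pics/w8.png

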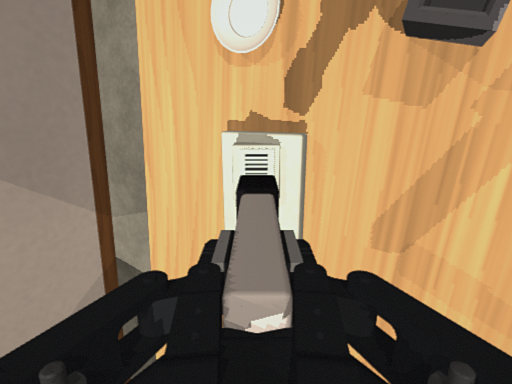

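The wrist view shows the wand head at (258,188), lined up with the label, which is centred on column 257. I'll trim slightly and hold for about 2.5 s.

>>> carry_out(
  motion=[
    [0.003,0,0,-0.7,-0.6,-0.8,-0.8],
    [0.003,0,0,-0.7,-0.6,-0.8,-0.8],
    [0.003,0,0,-0.7,-0.6,-0.8,-0.8],
    [0.003,0,0,-0.7,-0.6,-0.8,-0.8],
    [0.003,0,0,-0.7,-0.6,-0.8,-0.8],
  ],
)

```text
clock: 35.65
position: [528.8, -170.9, 222.3]
ee_rot: [0.708, -0.662, 0.169, -0.181]
contact_force: [0.1, -0.3, -1.1]
gripper_width: 23.2
grasp_force: 59.4
```

>>> carry_out(
  motion=[
    [0,0,0,0,0,0,-0.8],
    [0,0,0,0,0,0,-0.8],
    [0,0,0,0,0,0,-0.8],
    [0,0,0,0,0,0,-0.8],
    [0,0,0,0,0,0,-0.8],
  ],
)

```text
clock: 36.28
position: [528.8, -170.9, 222.3]
ee_rot: [0.708, -0.662, 0.169, -0.181]
contact_force: [-1.3, 0.2, -0.8]
gripper_width: 23.3
grasp_force: 59.4
```

>>> carry_out(
  motion=[
    [0,0,0,0,0,0,-0.8],
    [0,0,0,0,0,0,-0.8],
    [0,0,0,0,0,0,-0.8],
    [0,0,0,0,0,0,-0.8],
    [0,0,0,0,0,0,-0.8],
  ],
)

```text
clock: 36.9
position: [528.8, -170.9, 222.3]
ee_rot: [0.708, -0.662, 0.169, -0.181]
contact_force: [1.0, 0.6, -1.2]
gripper_width: 23.2
grasp_force: 59.4
```

>>> carry_out(
  motion=[
    [0,0,0,0,0,0,-0.8],
    [0,0,0,0,0,0,-0.8],
    [0,0,0,0,0,0,-0.8],
    [0,0,0,0,0,0,-0.8],
    [0,0,0,0,0,0,-0.8],
  ],
)

```text
clock: 37.52
position: [528.8, -170.9, 222.3]
ee_rot: [0.708, -0.662, 0.169, -0.181]
contact_force: [0.4, -0.3, -1.2]
gripper_width: 23.4
grasp_force: 59.4
```

Run:
```python
from h import *
aim([629,-165,39])
plan([465.3,-334.9,254],yaw=-0.2)
```

```text
turn [-0.  0. -0.] shift [ 0.8 -0.2  0.2] at [ 528.8 -170.9  222.3] to [ 529.1 -171.7  222.2] beam at [ 628.7 -164.1   39.1] w 23.4 t 37.525
turn [-0.497  0.067  0.261] shift [159.4  50.  -63.5] at [ 528.8 -170.9  222.3] F [ 0.4 -0.3 -1.2] w 23.4 t 37.525
```

>>> carry_out(
  motion=[
    [-0.1,0.013,0.052,32,10,-16,-0.8],
    [-0.2,0.027,0.104,64,20,-30,-0.8],
    [-0.3,0.04,0.157,96,30,-43,-0.8],
    [-0.4,0.054,0.209,128,40,-54,-0.8],
    [-0.497,0.067,0.261,159,50,-63,-0.8],
  ],
)

```text
clock: 38.15
position: [465.5, -335.7, 254.2]
ee_rot: [-0.632, 0.775, 0.0, -0.001]
contact_force: [0.1, 0.5, -1.6]
gripper_width: 23.0
grasp_force: 59.6
```

>>> carry_out(
  motion=[
    [0,0,0,0,0,0,-0.8],
    [0,0,0,0,0,0,-0.8],
    [0,0,0,0,0,0,-0.8],
  ],
)

```text
clock: 38.52
position: [465.4, -333.7, 253.7]
ee_rot: [-0.633, 0.774, -0.0, 0.0]
contact_force: [-0.3, -0.1, -0.7]
gripper_width: 23.5
grasp_force: 59.6
```

Run:
```python
from h import *
plan([465.2,-334.9,133.8],yaw=-0.2)
i=get_image('wrist');cv2.imwrite('pics/w9.png',i['color'])
plan([465.2,-334.9,133.8],yaw=-0.2)
```

```text
turn [-0.001  0.     0.001] shift [  1.2  -0.  119.9] at [ 465.4 -333.7  253.7] F [-0.3 -0.1 -0.7] w 23.5 t 38.525
turn [-0.001  0.     0.001] shift [1.2e+00 1.0e-01 1.2e+02] at [ 465.4 -333.7  253.8] F [ 0.   0.1 -2. ] w 23.2 t 38.575
```

View pics/w9.png

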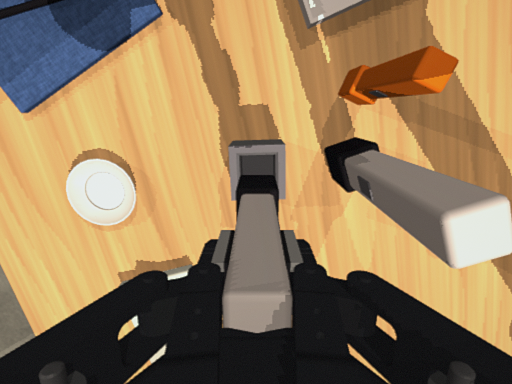

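The wrist view shows the wand held straight over the empty well, which is at (258,170). I'm lowering it back in.

>>> carry_out(
  motion=[
    [0,0,0,1.2,0,25,-0.8],
    [0,0,0,1.2,0,50,-0.8],
    [0,0,0,1.2,0,62,-0.8],
    [0,0,0,1.2,0,72,-0.8],
    [0,0,0,1.2,0,80,-0.8],
  ],
)

```text
clock: 39.2
position: [465.6, -335.7, 173.7]
ee_rot: [-0.633, 0.774, -0.001, 0.0]
contact_force: [-0.7, 0.2, -1.0]
gripper_width: 23.4
grasp_force: 59.6
```

>>> carry_out(
  motion=[
    [0,0,0,0,0,10,-0.8],
    [0,0,0,0,0,20,-0.8],
    [0,0,0,0,0,30,-0.8],
    [0,0,0,0,0,37,-0.8],
    [0,0,0,0,0,38,-0.8],
  ],
)

```text
clock: 39.83
position: [465.0, -335.6, 134.9]
ee_rot: [-0.633, 0.774, 0.001, -0.0]
contact_force: [-0.0, 0.2, -1.5]
gripper_width: 23.6
grasp_force: 59.6
```

>>> carry_out(
  motion=[
    [0,0,0,0,0,1,-0.8],
    [0,0,0,0,0,1,-0.8],
    [0,0,0,0,0,1,0.5],
    [0,0,0,0,0,1,1],
    [0,0,0,0,0,1,1],
  ],
)

```text
clock: 40.45
position: [465.4, -335.7, 134.8]
ee_rot: [-0.633, 0.774, -0.0, 0.0]
contact_force: [-0.0, -0.3, 0.2]
gripper_width: 76.4
grasp_force: 0.0
```

>>> carry_out(
  motion=[
    [0,0,0,0,0,0,1],
    [0,0,0,0,0,0,1],
    [0,0,0,0,0,-40,1],
    [0,0,0,0,0,-90,1],
    [0,0,0,0,0,-140,1],
  ],
)

```text
clock: 41.08
position: [465.0, -335.6, 275.9]
ee_rot: [-0.633, 0.774, 0.0, -0.0]
contact_force: [0.7, 0.4, 0.4]
gripper_width: 85.7
grasp_force: 0.0
```

>>> carry_out(
  motion=[
    [0,0,0,-50,0,-30,1],
    [0,0,0,-100,0,-30,1],
    [0,0,0,-100,0,-30,1],
    [0,0,0,-100,0,-30,1],
  ],
)

```text
clock: 41.58
position: [485.0, -237.7, 304.5]
ee_rot: [-0.633, 0.774, 0.0, -0.0]
contact_force: [-0.0, -0.3, -0.6]
gripper_width: 85.3
grasp_force: 0.0
```

Run:
```python
from h import *
t=get_image('top');s=get_image('scene')
a=cv2.resize(t["color"][90:270,140:440],None,fx=2,fy=2,interpolation=2)
e=s["color"][90:300,60:400]
o=np.vstack([a,cv2.copyMakeBorder(e,0,0,0,600-e.shape[1],0)]);print(o.shape);cv2.imwrite('pics/m2.png',o)
b=blobs(np.pad(((t["color"].max(2).astype(int)-t["color"].min(2)<40)&(t["color"].max(2)>140))[180:225,395:425],1),50,900)
for p,_ in b:print(ray(t,p+[394,179],178))
plan([465,-335,300])
```

```text
(570, 600, 3)
turn [ 0.001  0.    -0.268] shift [98.6  0.2  4.2] at [ 484.9 -238.4  304.2] F [ 0.7  0.3 -0.4] w 85.3 t 41.675
```

View pics/m2.png

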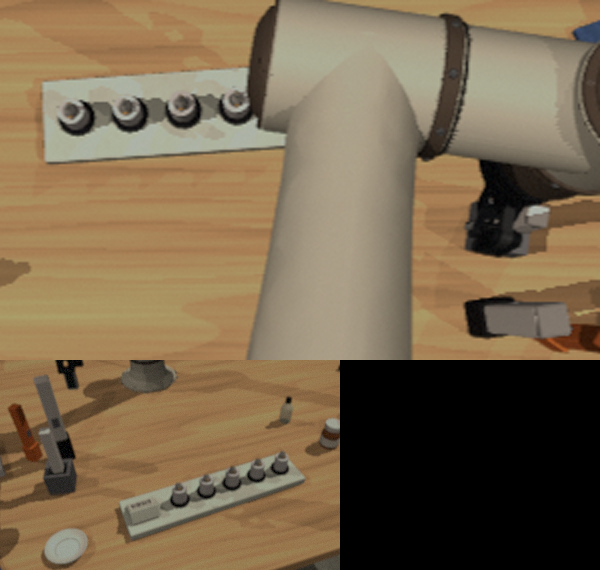

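The picture shows the wand upright in the holder at scene crop (57,465), five seated sleeves, and the dish, jar and dropper undisturbed. I'm handing the job in.

```bash
python3 -c "
from bench import *
print(job_done())"
```

```text
the job is handed in; nothing more can be done
None
```

The job is handed in: all five sleeves are seated on the posts, the wand was held about 8 cm from the label for about 2.5 s, and it is back in its holder head down. The jar, dropper bottle and dish were left alone.

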